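# Draw the bottom clamping block from the bench magazine and lay it over a frame repair

## Robot

A 7-joint arm with a two-finger parallel gripper is mounted at the origin on the work surface. World frame = base frame: x ahead of the robot, y to its left, z up, the work surface at z = 0. Lengths are in m, angles in rad, forces in N, time in s.
With the tool pointing down it reaches from about 0.425 to 0.8 m from the base axis. Payload 8.3 kg.
Tool frame: the origin (TCP) lies at the very end of the fingers, on their centre line; the grasp point (between the pads) lies 19 mm behind it (robot.pinch_z is the z of the grasp point in the tool frame, in m); z points along the fingers, y is the direction in which the jaws open and shut (so a half turn about z gives the same grasp; the last joint's range is limited). The gripper opens to 85 mm and grips with 20 to 120 N. Pads are 22 mm wide; open, the fingers measure 114 mm over their backs; the gripper's body (76 mm by 85 mm) begins 54 mm behind the grasp point. The pads swing forward as they close: fully open they stand 13 mm farther back than shut.
Start: joints at [1.284, 0.383, 0.016, 1.37, -0.006, 1.388, -0.046], TCP at [0.139, -0.609, 0.231] pointing down, gripper open.
Joint ranges: [-2.95, 2.95], [-0.25, 2.06], [-1.52, 1.56], [0.18, 2.33], [-1.44, 4.58], [0.02, 2.06], [-3.01, 3.01]. Speed limits (rad/s): [2.39, 2.39, 3.01, 3.01, 3.14, 3.14, 3.14].

## Interface

Orientations are given as a unit quaternion [x, y, z, w].
In Python, from station import robot gives the robot as it stands. The module is installed in compiled form; this text tells all that it offers.
- The arm moves only by the tool jog_arm, never from a script. Its argument "commands" is a list of rows, each a list of 7 numbers: the shift along the tool's x, y, z in m, then the turn, a rotation vector about the tool's x, y, z in degrees, then the opening, from 0 (shut) to 1 (fully open). In form: [[dx, dy, dz, ax, ay, az, claw], ...]. A call has 1 to 8 rows; each row is the pose to reach, as a shift and turn from the pose commanded when the call began, along the tool's axes at that moment; what a row does not reach only later rows make up. A row lasts 1/12 s, in which the tool goes at most 41.7 mm and 7.16 degrees, less where a joint would pass 70% of its speed; a pose out of reach is approached as far as the arm can. A call with a gripper value outside its range is refused whole. The fingers move at their own pace and stop on an object; "squeeze" is the grip in N (left out, the last holds). Time passes only in rows, so rows that repeat a pose let the fingers close. It gives the time, the measured TCP pose, the force and the opening at its end, in the units of the state.
- robot.read_state(): the state, without advancing time (a new reading comes with each control period).
- robot.get_image(name): name is "scene" or "top"; returns a dict with "image" (400x640x3 uint8, blue, green, red), "vertical_fov" (degrees; the focal length in pixels is half the picture's height over the tangent of half this angle, whatever the lens; pixels are square), "cx", "cy" (the principal point, pixels), "k1" (the pictures are not rectified: a ray, as slopes to the right and down, at radius r is drawn at 1 + k1 r^2 times it, then the intrinsics apply), "xyz" and "rotation" of the camera in the world. Camera axes: x right, y down, z forward; pixel columns grow to the right and rows downward; lengths in m; the calibration is good to about 2 mm. A picture is of the moment at which its call begins. There is no depth.
- robot.close_job(): hands the job in, once; it reports no verdict.
The state is a dict: "time_s": time; "joints": joint angles; "joint_velocities": joint speeds; "joint_efforts": joint torques, N m; "eef_pos": TCP position; "ee_rot": TCP orientation; "contact_force": force on the tool from outside, world axes, zero at the start; "torque": the same for the moment, N m; "finger_gap": finger opening in m.
Only numpy, scipy, OpenCV 4.12 (cv2) and the standard library are available. Lean on these libraries where they do the work, as an engineer would, in place of code of your own. Each camera call takes 0.05 s, during which the arm holds its last target. There are 200 camera calls.

## Task

Fetch one clamping block for the repair on the picture frame: push the magazine's spring slide in to start the bottom block out under the gate, then draw that block straight out so that the other three drop down level in the magazine. Lay it flat and gently along the frame rail, square with the rail and centred over the pale wood patch, and leave it there ready for the clamp.

Things in the scene. Friction and masses are not known exactly. Their poses are not given: they have to be found in the camera images.
- magazine: Fixed bench magazine: four aluminium corner angles, 115 mm high, hold a stack of four blocks (x +-32, y -86 to +90 mm). Origin: table level under the stack's middle. Its +y axis is the way out. Blocks rest on a wooden floor rail 40 mm wide, top 20 mm above the table. Plywood base board 8 mm thick, x +-46, y -267 to +98 mm; the push slide is on the -y side.
- gate (a point): Middle of the lower edge of the dark gate bar across the front of the magazine, 46 mm above the table, at y = +90 mm of the magazine. Only the bottom block passes under it.
- run_out (a point): Front end of the floor rail, which runs on in front of the gate as a run-out tongue to y = +254 mm of the magazine; this point is on its top face, 20 mm above the table. A drawn block can lie on it. It is narrower (40 mm) than a block, and nothing stands beside it.
- push_slide (a joint): Travel of the spring push slide (m): 0 at home, 0.075 pushed fully in along the magazine's +y. Its steel blade, thinner than a block, shoves the bottom block ahead of it, so a full stroke leaves the block's front end about 75 mm farther out. Springs add about 2 N at home to 4 N fully in, and it runs back home by itself when let go.
- push_knob (a point): Middle of the slide's dark turned wooden knob, 34 mm in diameter, from 62 to 92 mm above the table, on a 14 mm steel stem, at y = -215 mm of the magazine when home. Can be pinched from above or pushed from behind.
- block1: The bottom block of the stack, the one to fetch: beech clamping block 160 mm long (its y axis), 50 mm wide (x), 20 mm thick, about 0.11 kg. Origin at the centre of its underside, 20 mm above the table at the start; at the start its y axis is the magazine's. Sits with 2 mm of play in the magazine.
- block2: The second block from below, same as block1; it must drop 20 mm onto the floor rail and stay in the magazine.
- block3: The third block from below, same as block1; stays in the magazine.
- block4: The top block, same as block1; its top is 100 mm above the table at the start. Stays in the magazine.
- frame: Fixed empty picture frame lying face down, dark wood with gilt edges, 360 mm (its x) by 300 mm (its y), rails 64 mm wide. Origin at table level in the middle of the opening; the flat back of the rails is 36 mm above the table. The repaired rail is the one on its -y side, running along its x, centre line at y = -118 mm; its outer gilt edge is at y = -156 mm.
- patch: The repair: pale new-wood patch 90 x 36 mm let in flush with the back of the frame's -y rail, on its centre line, at a place along it that varies. Origin at the centre of its top face, 36 mm above the table; its x axis runs along the rail, 90 mm long that way.
- varnish_jar: Bystander: amber glass jar with white lid, 68 mm diameter, 95 mm high, origin under its centre.
- brush: Bystander: brush 190 mm long lying on the table, along its x axis.
- clamp: Bystander: F-clamp lying on its side, 260 mm bar along its y axis, about 125 mm wide, 30 mm high.
Mind the look-alikes: they are no part of the job. Leave any pink or purple look-alike of the block3 alone.

How it is judged:
By the outcome, as a careful person would: the job done as asked, in the order asked, and still so for the second after the job is handed in, with the robot touching nothing.
It also fails if it takes over 61 s, if anything falls off the work surface, if the arm or the gripper's body presses on something with over 40 N, if the wrist force passes 120 N, or if a joint passes its speed limit or range.

## Working session

There is one attempt and no reset: what is moved stays moved. The work goes in short steps, Python scripts to look and compute and a tool call to move; the robot and the scene stay as the last step left them, time stands still between calls to the robot, and variables do not carry over. Pictures are saved under pics/ and viewed, about 8 in all and at most 12, crops included, and the job is handed in when it is done.

Besides the shell and the picture viewer there is one more tool, called after "Call:" in YAML: its name, and indented under it one key for each argument. jog_arm: Moves the arm, as the interface text tells. Its arguments: {"type":"object","properties":{"commands":{"type":"array"},"squeeze":{"type":"number"}},"required":["commands"]}

```bash
mkdir -p pics
cat > h.py <<'E'
import numpy as np, cv2, json
from station import robot
from scipy.spatial.transform import Rotation as R
def snap(n,f):
    d=robot.get_image(n); cv2.imwrite(f'pics/{f}.png',d['image'])
    m={k:(np.asarray(v).tolist()) for k,v in d.items() if k!='image'}
    json.dump(m,open(f'pics/{f}.json','w')); return d
def load(f): return json.load(open(f'pics/{f}.json'))
def K(m):
    f=200/np.tan(np.radians(m['vertical_fov'])/2)
    return np.array([[f,0,m['cx']],[0,f,m['cy']],[0,0,1.]])
def rot(m):
    r=np.array(m['rotation'],float)
    return r if r.shape==(3,3) else R.from_quat(r).as_matrix()
def w(m,u,v,z):
    "pixel -> world point on plane z"
    p=cv2.undistortPoints(np.array([[[u,v]]],float),K(m),np.array([m['k1'],0,0,0,0.]))[0,0]
    d=rot(m)@np.array([p[0],p[1],1]); c=np.array(m['xyz'])
    return c+d*(z-c[2])/d[2]
def px(m,P):
    r=rot(m); P=np.atleast_2d(np.array(P,float)); t=-r.T@np.array(m['xyz'])
    return cv2.projectPoints(P,cv2.Rodrigues(r.T)[0],t,K(m),np.array([m['k1'],0,0,0,0.]))[0][:,0]
def crop(f,o,x0,y0,x1,y1,s):
    i=cv2.imread(f'pics/{f}.png')[y0:y1,x0:x1]; cv2.imwrite(f'pics/{o}.png',cv2.resize(i,None,fx=s,fy=s,interpolation=cv2.INTER_CUBIC))
E
python3 - <<'E'
from h import *
for n in('scene','top'):
    snap(n,n+'0'); print(load(n+'0'))
print(robot.read_state(),robot.pinch_z)
a=cv2.imread('pics/scene0.png');b=cv2.imread('pics/top0.png')
E
```

```text
{'vertical_fov': 54.40839311213586, 'cx': 317.29389826328355, 'cy': 200.7607660166275, 'k1': 0.022114108143844843, 'xyz': [1.1982970943481277, 0.32337782415097266, 0.737252321810942], 'rotation': [0.49125381341118773, 0.7816690648587706, -0.3200784856450161, -0.2126333155433885]}
{'vertical_fov': 54.54829882705948, 'cx': 324.9316106677226, 'cy': 203.2882938768279, 'k1': -0.009094393079667654, 'xyz': [0.4964803771765854, 0.03709232044212598, 1.1010074745658487], 'rotation': [-0.6975057459684784, 0.7153592119217039, -0.028280039342290956, 0.0307761536666592]}
{'time_s': 0.1, 'joints': array([ 1.28408879,  0.38414504,  0.01636594,  1.37103113, -0.0063155 ,
        1.38820465, -0.0464918 ]), 'joint_velocities': array([-0.00060822, -0.00034703, -0.00129363, -0.00331784,  0.0005535 ,
       -0.00079346,  0.00031148]), 'joint_efforts': array([ 3.95715018e-03, -6.29137015e+01,  8.48138183e-01, -3.72762072e+01,
        1.68653426e-02,  1.03823526e-02, -9.45939451e-05]), 'eef_pos': array([ 0.13866314, -0.60896434,  0.23039254]), 'ee_rot': array([ 9.93740610e-01,  1.11708741e-01, -9.99160621e-05, -8.64122569e-04]), 'contact_force': array([-0.07519128, -0.68615443, -0.40650778]), 'torque': array([9.30543861e-06, 5.78588820e-02, 1.39430915e-02]), 'finger_gap': 0.08545729999628081} -0.0187
```

View pics/top0.png

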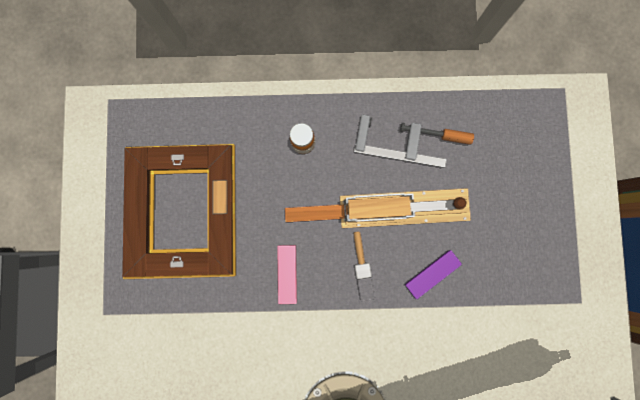

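View pics/scene0.png

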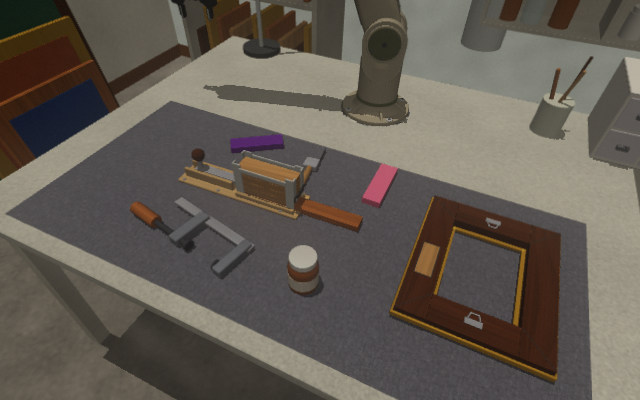

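Top view: the magazine's stack is around (380,208), the knob at (460,203), and the run-out tongue ends at (285,214). The frame is on the left with its patch at (219,197). The pink bar (287,275) and purple bar (433,275) are look-alikes lying loose. The real blocks are the beech ones in the magazine, and I will confirm that in a crop.

Run:
```python
from h import *
i=cv2.imread('pics/top0.png')
a=cv2.resize(i[175:240,275:480],None,fx=3.9,fy=3.9,interpolation=cv2.INTER_CUBIC)
b=cv2.resize(i[138:284,115:245],None,fx=2.3,fy=2.3,interpolation=cv2.INTER_CUBIC)
s=cv2.imread('pics/scene0.png')[135:235,170:370]
c=cv2.resize(s,None,fx=2.5,fy=2.5,interpolation=cv2.INTER_CUBIC)[:, :500]
o=np.zeros((a.shape[0]+b.shape[0],800,3),np.uint8)
o[:a.shape[0],:a.shape[1]]=a[:,:800]; o[a.shape[0]:,:b.shape[1]]=b
o[a.shape[0]:a.shape[0]+c.shape[0],300:300+c.shape[1]]=c
cv2.imwrite('pics/c1.png',o); print(a.shape,b.shape)
```

```text
(254, 800, 3) (336, 299, 3)
```

View pics/c1.png

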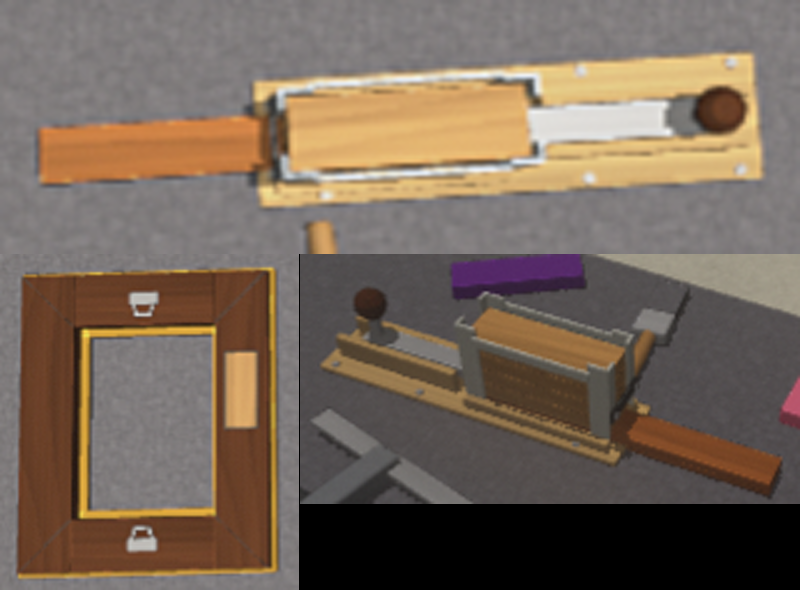

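The crop confirms it: a beech stack of four sits inside the angles, with the tongue to the left (+y) and the knob to the right. The pink and purple bars are separate. Next I fit the poses.

```bash
cat > fit.py <<'E'
from h import *
from scipy.optimize import least_squares
m=load('top0')
def fit(obj,pix,g):
    obj=np.array(obj,float)/1000; pix=np.array(pix)
    f=lambda p:(px(m,np.c_[p[0]+np.cos(p[2])*obj[:,0]-np.sin(p[2])*obj[:,1],p[1]+np.sin(p[2])*obj[:,0]+np.cos(p[2])*obj[:,1],obj[:,2]])-pix).ravel()
    r=least_squares(f,g,x_scale=[.1,.1,.1]); print(r.x,np.degrees(r.x[2]),'\n',f(r.x).reshape(-1,2).round(1).tolist()); return r.x
A=lambda l:[(u/3.9+275-.5+.13,v/3.9+175-.5+.13) for u,v in l]
B=lambda l:[(u/2.3+115-.5+.2,(v-254)/2.3+138-.5+.2) for u,v in l]
mag=fit([(46,98,8),(46,-267,8),(-46,-267,8),(-46,98,8),(20,254,20),(-20,254,20),(25,80,100),(25,-80,100),(-25,-80,100),(-25,80,100)],
 A([(254,82),(752,55),(763,178),(260,207),(38,129),(40,184),(287,97),(528,84),(530,159),(290,172)]),[.5,-.1,0])
pat=fit([(45,-18,36),(45,18,36),(-45,18,36),(-45,-18,36)],B([(256,351),(224,352),(225,429),(257,428)]),[.5,.3,0])
for q in B([(275,268),(275,570),(216,326),(216,512)]): print(w(m,*q,.036))
kn=A([(720,109)])[0]; print('knob',w(m,*kn,.080))
c,s=np.cos(mag[2]),np.sin(mag[2])
for y in (-.215,.254,.155): print(y,mag[0]-s*y,mag[1]+c*y)
E
python3 fit.py
```

```text
[ 0.56604489 -0.10088092  0.03096194] 1.773988409526787 
 [[-0.4, -0.1], [0.4, -0.4], [0.4, 0.5], [-0.0, 0.3], [-0.1, -0.2], [0.1, -0.0], [-0.3, 0.0], [-0.5, -0.1], [0.4, -0.1], [0.1, 0.1]]
[0.61119294 0.33128737 0.0095633 ] 0.5479369244407568 
 [[-0.5, 0.5], [0.5, 0.6], [0.4, -0.5], [-0.5, -0.6]]
[0.75904659 0.28896492 0.036     ]
[0.39619117 0.29100524 0.036     ]
[0.68961974 0.36082278 0.036     ]
[0.46603192 0.36084703 0.036     ]
knob [ 0.57486626 -0.3149398   0.08      ]
-0.215 0.572700643022587 -0.31577787825013903
0.254 0.5581818137863392 0.15299733824238063
0.155 0.5612465559918585 0.05404478721304279
```

```bash
cat >> h.py <<'E'
def go(x,y,z,yaw):
    "shift in tool axes and az (deg) to TCP (x,y,z), tool y at world yaw (deg), pointing down; rotvec included"
    s=robot.read_state(); r=R.from_quat(s['ee_rot'])
    a=np.radians(yaw); Y=np.array([np.cos(a),np.sin(a),0]); Z=np.array([0,0,-1.]); T=R.from_matrix(np.c_[np.cross(Y,Z),Y,Z])
    d=r.inv().apply(np.array([x,y,z])-s['eef_pos'])
    print('d',d.round(4),'rv',np.degrees((r.inv()*T).as_rotvec()).round(2),'t',s['time_s'],'F',s['contact_force'].round(1),'gap',round(s['finger_gap'],4),'p',s['eef_pos'].round(4),'j',s['joints'].round(2))
MAG=(0.5660,-0.1009,0.03096)
def mg(x,y):
    c,s=np.cos(MAG[2]),np.sin(MAG[2]); return MAG[0]+c*x-s*y, MAG[1]+s*x+c*y
E
python3 -c "
from h import *
go(*mg(0,-.215),.16,1.77)"
```

```text
d [ 0.4882 -0.1894  0.0707] rv [-8.000e-02 -7.000e-02 -7.894e+01] t 0.1 F [-0.1 -0.7 -0.4] gap 0.0855 p [ 0.1387 -0.609   0.2304] j [ 1.28  0.38  0.02  1.37 -0.01  1.39 -0.05]
```

Call:
jog_arm:
  commands:
    - [0.244,-0.095,0.0,0,0,-54,1]
    - [0.244,-0.095,0.0,0,0,-54,1]
    - [0.244,-0.095,0.0,0,0,-54,1]
    - [0.244,-0.095,0.0,0,0,-54,1]
    - [0.244,-0.095,0.0,0,0,-54,1]
    - [0.244,-0.095,0.0,0,0,-54,1]
    - [0.244,-0.095,0.0,0,0,-54,1]
    - [0.244,-0.095,0.0,0,0,-54,1]
  squeeze: 40

```text
time_s: 0.77
eef_pos: [0.3606, -0.4581, 0.231]
ee_rot: [0.83, 0.557, 0.001, -0.0]
contact_force: [-0.7, 0.2, -0.2]
finger_gap: 0.085
```

```bash
python3 -c "
from h import *
go(*mg(0,-.215),.14,1.77)"
```

```text
d [0.2118 0.1423 0.0917] rv [  0.07  -0.14 -24.03] t 0.7667 F [-0.7  0.2 -0.2] gap 0.085 p [ 0.3606 -0.4581  0.231 ] j [ 1.05  0.31 -0.25  1.48  0.07  1.36  0.4 ]
```

Call:
jog_arm:
  commands:
    - [0.212,0.142,0.06,0,0,-24,1]
    - [0.212,0.142,0.06,0,0,-24,1]
    - [0.212,0.142,0.06,0,0,-24,1]
    - [0.212,0.142,0.06,0,0,-24,1]
    - [0.212,0.142,0.06,0,0,-24,1]
    - [0.212,0.142,0.06,0,0,-24,1]
    - [0.212,0.142,0.092,0,0,-24,1]
    - [0.212,0.142,0.092,0,0,-24,1]

```text
time_s: 1.43
eef_pos: [0.5706, -0.3167, 0.1323]
ee_rot: [0.699, 0.715, 0.0, -0.005]
contact_force: [-1.2, 0.8, -2.7]
finger_gap: 0.0854
```

```bash
python3 -c "
from h import *
go(.5735,-.3155,.060,1.77); snap('top','top1'); crop('top1','c2',380,150,540,270,5)"
```

```text
d [0.0006 0.0034 0.0723] rv [-0.35 -0.43 -0.49] t 1.4333 F [-1.2  0.8 -2.7] gap 0.0854 p [ 0.5706 -0.3167  0.1323] j [ 0.73  0.54 -0.39  1.4   0.2   1.25  0.35]
```

View pics/c2.png

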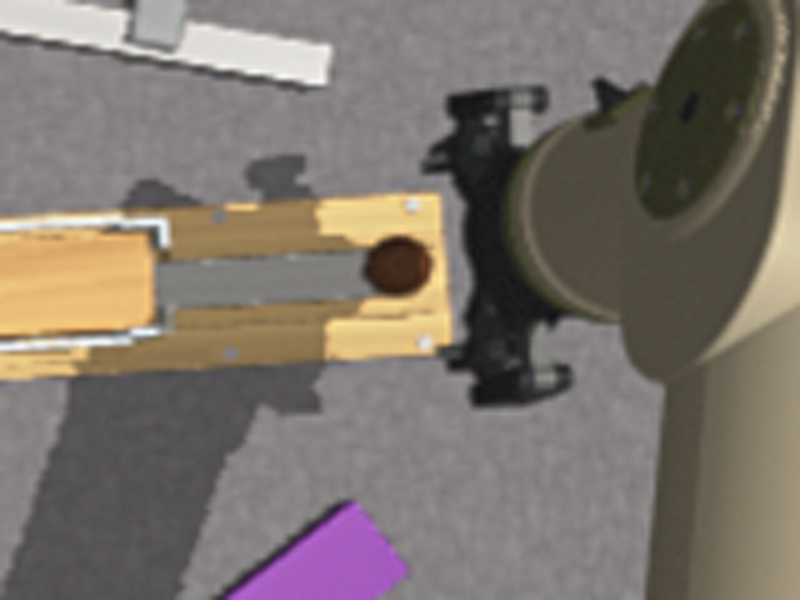

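Knob sits at crop (399,264), and the hand is over it once parallax is allowed for. I go down and pinch it.

Call:
jog_arm:
  commands:
    - [0.001,0.003,0.04,0,0,0,1]
    - [0.001,0.003,0.074,0,0,0,1]
    - [0.001,0.003,0.074,0,0,0,1]
    - [0.001,0.003,0.074,0,0,0,0]
    - [0.001,0.003,0.074,0,0,0,0]
    - [0.001,0.003,0.074,0,0,0,0]
    - [0.001,0.003,0.074,0,0,0,0]
    - [0.001,0.003,0.074,0,0,0,0]
  squeeze: 30

```text
time_s: 2.15
eef_pos: [0.5736, -0.3235, 0.0682]
ee_rot: [0.702, 0.712, 0.0, 0.002]
contact_force: [-1.5, 1.2, 7.3]
finger_gap: 0.0324
```

```bash
python3 -c "
from h import *
go(.5735-.03096*.078,-.3155+.078,.058,1.77)"
```

```text
d [ 0.086  -0.0014  0.01  ] rv [ 0.19  0.12 -0.97] t 2.15 F [-1.5  1.2  7.3] gap 0.0324 p [ 0.5736 -0.3235  0.0682] j [ 0.72  0.6  -0.37  1.46  0.23  1.12  0.32]
```

Call:
jog_arm:
  commands:
    - [0,0,0,0,0,0,0]
    - [0,0,0,0,0,0,0]
    - [0,0,0,0,0,0,0]

```text
time_s: 2.4
eef_pos: [0.5736, -0.3234, 0.0682]
ee_rot: [0.702, 0.712, 0.0, 0.002]
contact_force: [-1.4, 1.0, 7.8]
finger_gap: 0.0322
```

```bash
python3 -c "
from h import *
go(.5735,-.3155,.065,1.77); snap('scene','sc1'); crop('sc1','c3',150,100,310,220,5)"
```

```text
d [ 0.0079 -0.      0.0032] rv [ 0.18  0.13 -0.96] t 2.4 F [-1.4  1.   7.8] gap 0.0322 p [ 0.5736 -0.3234  0.0682] j [ 0.72  0.6  -0.37  1.46  0.23  1.12  0.32]
```

View pics/c3.png

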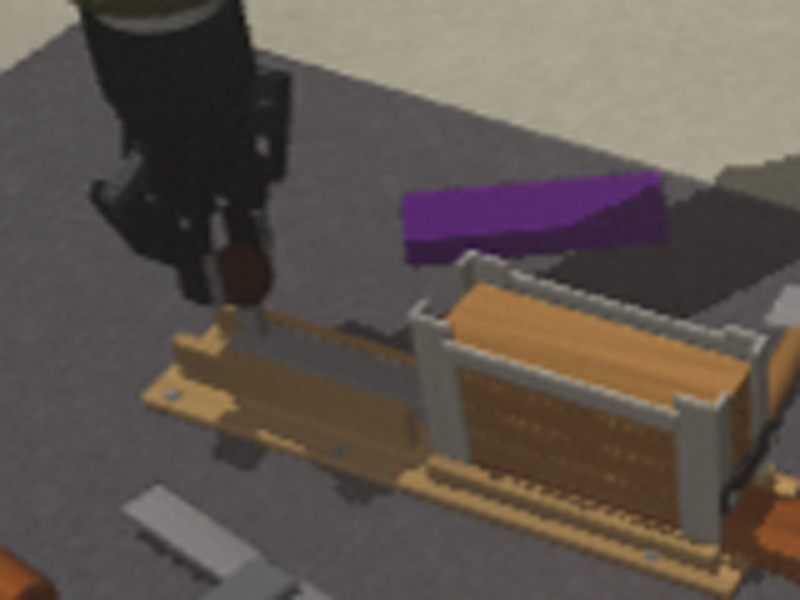

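The pads hold only the rear half of the knob, about 8 mm too far back. I open, shift forward and regrip.

Call:
jog_arm:
  commands:
    - [0,0,0,0,0,0,1]
    - [0,0,0,0,0,0,1]
    - [0,0,0,0,0,0,1]
    - [0,0,0,0,0,0,1]

```text
time_s: 2.78
eef_pos: [0.5725, -0.3225, 0.0654]
ee_rot: [0.702, 0.712, 0.0, 0.0]
contact_force: [-0.1, 0.5, -0.6]
finger_gap: 0.0785
```

```bash
python3 -c "
from h import *
go(.5735,-.3155,.058,1.77)"
```

```text
d [0.007  0.0011 0.0074] rv [ 0.01 -0.   -0.94] t 2.7833 F [-0.1  0.5 -0.6] gap 0.0785 p [ 0.5725 -0.3225  0.0654] j [ 0.72  0.6  -0.37  1.46  0.23  1.12  0.32]
```

Call:
jog_arm:
  commands:
    - [0.007,0.001,0.0074,0,0,-0.9,1]
    - [0.007,0.001,0.0074,0,0,-0.9,1]
    - [0.007,0.001,0.0074,0,0,-0.9,0]
    - [0.007,0.001,0.0074,0,0,-0.9,0]
    - [0.007,0.001,0.0074,0,0,-0.9,0]
    - [0.007,0.001,0.0074,0,0,-0.9,0]
    - [0.007,0.001,0.0074,0,0,-0.9,0]
    - [0.007,0.001,0.0074,0,0,-0.9,0]

```text
time_s: 3.45
eef_pos: [0.5735, -0.3157, 0.0582]
ee_rot: [0.696, 0.718, 0.0, 0.0]
contact_force: [-0.7, 0.1, 3.1]
finger_gap: 0.0326
```

```bash
python3 -c "
from h import *
go(*mg(.000,-.215+.078),.058,1.77)"
```

```text
d [ 0.078  -0.0009  0.0002] rv [ 0.02  0.01 -0.06] t 3.45 F [-0.7  0.1  3.1] gap 0.0326 p [ 0.5735 -0.3157  0.0582] j [ 0.71  0.6  -0.37  1.47  0.24  1.11  0.32]
```

Call:
jog_arm:
  commands:
    - [0.012,0,0,0,0,0,0]
    - [0.024,0,0,0,0,0,0]
    - [0.036,0,0,0,0,0,0]
    - [0.048,0,0,0,0,0,0]
    - [0.06,-0.001,0,0,0,0,0]
    - [0.07,-0.001,0,0,0,0,0]
    - [0.076,-0.001,0,0,0,0,0]
    - [0.076,-0.001,0,0,0,0,0]

```text
time_s: 4.12
eef_pos: [0.5709, -0.242, 0.0583]
ee_rot: [0.697, 0.717, -0.0, 0.002]
contact_force: [5.6, -7.3, -3.8]
finger_gap: 0.0323
```

```bash
python3 -c "
from h import *
go(*mg(0,-.14),.058,1.77); snap('scene','sc2'); crop('sc2','c4',150,110,380,250,3.4)"
```

```text
d [ 0.0012 -0.0005  0.0003] rv [ 0.15  0.24 -0.14] t 4.1167 F [ 5.6 -7.3 -3.8] gap 0.0323 p [ 0.5709 -0.242   0.0583] j [ 0.64  0.54 -0.4   1.58  0.23  1.06  0.21]
```

View pics/c4.png

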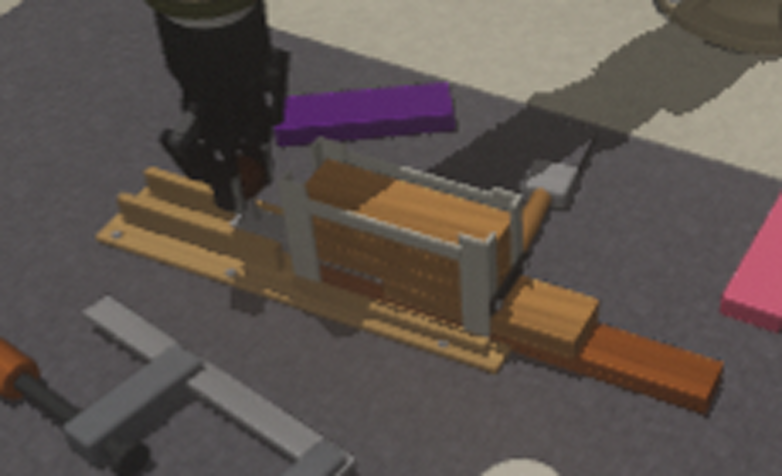

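The push worked: the bottom block now stands out of the gate, its front near crop (590,320), with three blocks above. I ease the slide home and let go.

Call:
jog_arm:
  commands:
    - [-0.025,0,0,0,0,0,0]
    - [-0.05,0,0,0,0,0,0]
    - [-0.07,0,0,0,0,0,0]
    - [-0.073,0,0,0,0,0,1]
    - [-0.073,0,0,0,0,0,1]
    - [-0.073,0,0,0,0,0,1]
    - [-0.073,0,-0.02,0,0,0,1]
    - [-0.073,0,-0.06,0,0,0,1]

```text
time_s: 4.83
eef_pos: [0.5693, -0.3092, 0.1128]
ee_rot: [0.696, 0.718, -0.001, -0.005]
contact_force: [0.1, -1.4, -0.6]
finger_gap: 0.0857
```

```bash
python3 -c "
from h import *
go(*mg(0,.146),.2,1.77)"
```

```text
d [ 0.3548  0.0029 -0.085 ] rv [-0.52 -0.35  0.09] t 4.8333 F [ 0.1 -1.4 -0.6] gap 0.0857 p [ 0.5693 -0.3092  0.1128] j [ 0.72  0.55 -0.39  1.43  0.21  1.21  0.34]
```

Call:
jog_arm:
  commands:
    - [0,0,-0.04,0,0,0,1]
    - [0,0,-0.08,0,0,0,1]
    - [0.04,0,-0.085,0,0,0,1]
    - [0.08,0,-0.085,0,0,0,1]
    - [0.12,0,-0.085,0,0,0,1]
    - [0.16,0,-0.085,0,0,0,1]
    - [0.2,0,-0.085,0,0,0,1]
    - [0.24,0,-0.085,0,0,0,1]

```text
time_s: 5.5
eef_pos: [0.5642, -0.069, 0.2032]
ee_rot: [0.696, 0.718, 0.0, 0.0]
contact_force: [0.7, -0.2, -0.4]
finger_gap: 0.0854
```

Call:
jog_arm:
  commands:
    - [0.04,0,0,0,0,0,1]
    - [0.08,0,0,0,0,0,1]
    - [0.11,0,0,0,0,0,1]
    - [0.11,0,0,0,0,0,1]
    - [0.11,0,0,0,0,0,1]

```text
time_s: 5.92
eef_pos: [0.5608, 0.0416, 0.2032]
ee_rot: [0.694, 0.72, 0.0, -0.0]
contact_force: [-0.1, -1.2, -0.3]
finger_gap: 0.0856
```

```bash
python3 -c "
from h import *
go(*mg(0,.146),.06,1.77); go(*mg(0,.146),.012,1.77);snap('top','top2'); snap('scene','sc3'); 
i=cv2.imread('pics/top2.png')[160:240,265:485]; j=cv2.imread('pics/sc3.png')[110:250,170:400]
o=np.vstack([cv2.resize(i,(660,240),interpolation=2),cv2.resize(j,(660,360),interpolation=2)]);cv2.imwrite('pics/c5.png',o)"
```

```text
d [0.0033 0.0008 0.1433] rv [ 0.01 -0.04  0.38] t 5.9167 F [-0.1 -1.2 -0.3] gap 0.0856 p [0.5608 0.0416 0.2032] j [ 0.32  0.31 -0.57  1.57  0.17  1.31 -0.23]
d [0.0032 0.0008 0.1913] rv [ 0.01 -0.04  0.38] t 5.9167 F [-0.1 -1.2 -0.3] gap 0.0856 p [0.5608 0.0416 0.2032] j [ 0.32  0.31 -0.57  1.57  0.17  1.31 -0.23]
```

View pics/c5.png

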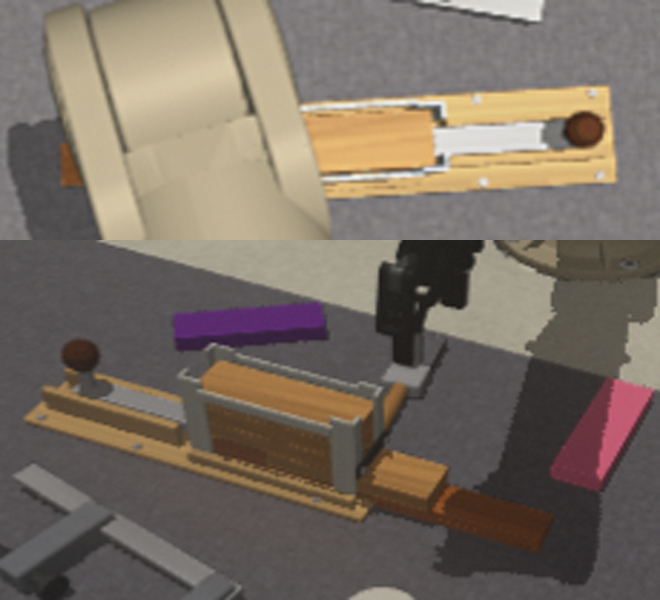

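```bash
python3 -c "
from h import *
m=load('sc3')
c,s=np.cos(MAG[2]),np.sin(MAG[2])
for u,v in((447,464),(430,489)):
    p=w(m,170+u/2.87,110+(v-240)/2.571,.04);d=p[:2]-MAG[:2]; print(p,'mag',c*d[0]+s*d[1],-s*d[0]+c*d[1])"
```

```text
[0.53660345 0.04878819 0.04      ] mag -0.024748856757313427 0.15052642562737278
[0.57496288 0.04989201 0.04      ] mag 0.013626355909190632 0.15044229913499663
```

Call:
jog_arm:
  commands:
    - [0,0.001,0.04,0,0,0.4,1]
    - [0,0.001,0.08,0,0,0.4,1]
    - [0,0.001,0.115,0,0,0.4,1]
    - [0,0.001,0.14,0,0,0.4,1]
    - [0,0.001,0.16,0,0,0.4,1]
    - [0,0.001,0.175,0,0,0.4,1]
    - [0,0.001,0.188,0,0,0.4,1]
    - [0,0.001,0.188,0,0,0.4,1]

```text
time_s: 6.68
eef_pos: [0.561, 0.0357, 0.0121]
ee_rot: [0.7, 0.715, -0.002, -0.001]
contact_force: [-2.6, 0.2, 0.2]
finger_gap: 0.0855
```

Call:
jog_arm:
  commands:
    - [0,0,0,0,0,0,0]
    - [0,0,0,0,0,0,0]
    - [0,0,0,0,0,0,0]
    - [0,0,0,0,0,0,0]
    - [0,0,0,0,0,0,0]
  squeeze: 40

```text
time_s: 7.1
eef_pos: [0.5637, 0.0373, 0.0165]
ee_rot: [0.699, 0.715, 0.001, 0.001]
contact_force: [-1.9, 0.7, 6.5]
finger_gap: 0.0491
```

```bash
python3 -c "
from h import *
go(*mg(0,.142+.105),.015,1.77)"
```

```text
d [ 0.1088 -0.0029  0.0014] rv [ 0.12  0.01 -0.47] t 7.1 F [-1.9  0.7  6.5] gap 0.0491 p [0.5637 0.0373 0.0165] j [ 0.28  0.51 -0.51  1.76  0.3   0.94 -0.33]
```

Call:
jog_arm:
  commands:
    - [0.01,0,0,0,0,0,0]
    - [0.022,0,0,0,0,0,0]
    - [0.034,0,0,0,0,0,0]
    - [0.046,0,0,0,0,0,0]
    - [0.058,-0.0005,0,0,0,0,0]
    - [0.07,-0.0005,0,0,0,0,0]
    - [0.082,-0.001,0,0,0,0,0]
    - [0.09,-0.001,0,0,0,0,0]

```text
time_s: 7.77
eef_pos: [0.5611, 0.1269, 0.0165]
ee_rot: [0.699, 0.715, 0.001, 0.001]
contact_force: [1.3, -5.9, 7.0]
finger_gap: 0.0494
```

Call:
jog_arm:
  commands:
    - [0.008,0,0,0,0,0,0]
    - [0.014,0,0,0,0,0,0]
    - [0.019,0,0,0,0,0,0]
    - [0.019,0,0,0,0,0,0]
    - [0.019,0,0,0,0,0,0]

```text
time_s: 8.18
eef_pos: [0.5606, 0.1469, 0.0165]
ee_rot: [0.699, 0.715, 0.001, 0.001]
contact_force: [0.6, 0.1, 5.2]
finger_gap: 0.0493
```

```bash
python3 -c "
from h import *
go(*mg(0,.182),.015,1.77);snap('top','top3'); snap('scene','sc4'); 
i=cv2.imread('pics/top3.png')[160:240,265:485]; j=cv2.imread('pics/sc4.png')[110:250,170:400]
o=np.vstack([cv2.resize(i,(660,240),interpolation=2),cv2.resize(j,(660,360),interpolation=2)]);cv2.imwrite('pics/c6.png',o)"
```

```text
d [-0.0659 -0.0018  0.0014] rv [ 0.18 -0.03 -0.42] t 8.1833 F [0.6 0.1 5.2] gap 0.0493 p [0.5606 0.1469 0.0165] j [ 0.09  0.54 -0.52  1.72  0.32  0.96 -0.53]
```

View pics/c6.png

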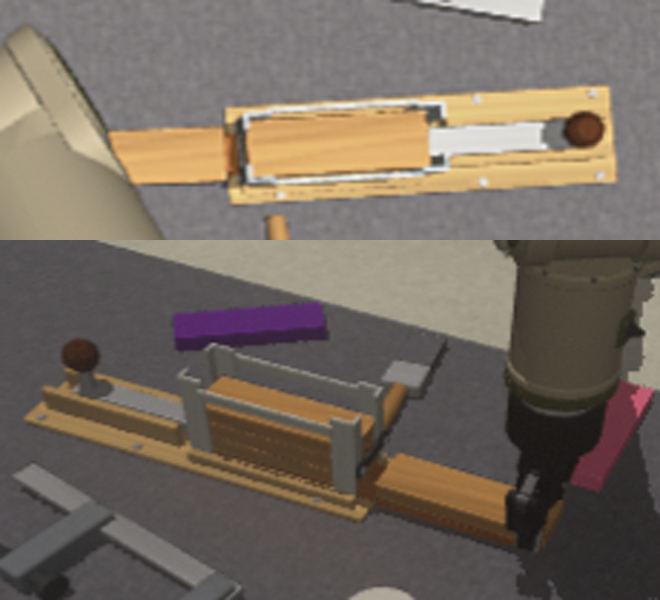

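The three blocks have dropped level and the drawn one lies on the tongue, its rear edge at top-crop u≈228.

```bash
python3 -c "
from h import *
m=load('top3')
c,s=np.cos(MAG[2]),np.sin(MAG[2])
for u,v in((227,129),(229,182)):
    p=w(m,265+u/3-.33,160+v/3-.33,.04);d=p[:2]-MAG[:2]; print(p,'mag',c*d[0]+s*d[1],-s*d[0]+c*d[1])"
```

```text
[ 0.58599287 -0.00258546  0.04      ] mag 0.023026622079974603 0.09764854300043313
[ 0.53748616 -0.00303194  0.04      ] mag -0.02547066593198155 0.09870380974055244
```

Call:
jog_arm:
  commands:
    - [0,0,0,0,0,0,1]
    - [0,0,0,0,0,0,1]
    - [0,0,0,0,0,0,1]
    - [0,0,-0.02,0,0,0,1]
    - [0,0,-0.05,0,0,0,1]
    - [0,0,-0.05,0,0,0,1]
    - [0,0,-0.05,0,0,0,1]

```text
time_s: 8.87
eef_pos: [0.5605, 0.1468, 0.0667]
ee_rot: [0.699, 0.715, 0.002, 0.001]
contact_force: [-0.4, -0.2, 0.7]
finger_gap: 0.0857
```

Call:
jog_arm:
  commands:
    - [-0.035,0,0,0,0,-0.4,1]
    - [-0.07,0,0,0,0,-0.4,1]
    - [-0.07,0,0,0,0,-0.4,1]
    - [-0.07,0,0.025,0,0,-0.4,1]
    - [-0.07,0,0.045,0,0,-0.4,1]
    - [-0.07,0,0.05,0,0,-0.4,1]
    - [-0.07,0,0.05,0,0,-0.4,1]
    - [-0.07,0,0.05,0,0,-0.4,0]

```text
time_s: 9.53
eef_pos: [0.5606, 0.0766, 0.0148]
ee_rot: [0.696, 0.718, -0.0, -0.0]
contact_force: [-0.6, 0.3, 0.6]
finger_gap: 0.0756
```

Call:
jog_arm:
  commands:
    - [0,0,0,0,0,0,0]
    - [0,0,0,0,0,0,0]
    - [0,0,0,0,0,0,0]
    - [0,0,0,0,0,0,0]
    - [0,0,0,0,0,0,0]

```text
time_s: 9.95
eef_pos: [0.5619, 0.0767, 0.0163]
ee_rot: [0.696, 0.718, 0.001, 0.001]
contact_force: [-1.2, 1.6, 6.6]
finger_gap: 0.0492
```

```bash
python3 -c "
from h import *
go(*mg(0,.178),.016,1.77)"
```

```text
d [ 0.0004 -0.0014  0.0003] rv [ 0.14 -0.01 -0.04] t 9.95 F [-1.2  1.6  6.6] gap 0.0492 p [0.5619 0.0767 0.0163] j [ 0.21  0.52 -0.51  1.76  0.3   0.95 -0.4 ]
```

Fingertips here would sit below the block's underside and could strike the rail, so I regrip about 7 mm higher.

Call:
jog_arm:
  commands:
    - [0,0,0,0,0,0,1]
    - [0,0,0,0,0,0,1]
    - [0,0,-0.008,0,0,0,1]
    - [0,0,-0.008,0,0,0,1]
    - [0,0,-0.008,0,0,0,0]
    - [0,0,-0.008,0,0,0,0]
    - [0,0,-0.008,0,0,0,0]
    - [0,0,-0.008,0,0,0,0]

```text
time_s: 10.62
eef_pos: [0.5611, 0.0763, 0.0231]
ee_rot: [0.696, 0.718, 0.0, 0.0]
contact_force: [-0.3, -1.6, 2.5]
finger_gap: 0.0489
```

Call:
jog_arm:
  commands:
    - [0,0,0,0,0,0,0]
    - [0,0,0,0,0,0,0]

```text
time_s: 10.78
eef_pos: [0.5611, 0.0763, 0.0231]
ee_rot: [0.696, 0.718, 0.0, 0.0]
contact_force: [-2.1, -0.1, 3.6]
finger_gap: 0.0491
```

Call:
jog_arm:
  commands:
    - [0,0,-0.01,0,0,0,0]
    - [0,0,-0.025,0,0,0,0]
    - [0,0,-0.045,0,0,0,0]
    - [0,0,-0.07,0,0,0,0]
    - [0,0,-0.1,0,0,0,0]
    - [0,0,-0.11,0,0,0,0]
    - [0,0,-0.11,0,0,0,0]
    - [0,0,-0.11,0,0,0,0]

```text
time_s: 11.45
eef_pos: [0.5608, 0.0761, 0.1328]
ee_rot: [0.696, 0.718, 0.0, 0.0]
contact_force: [1.0, 0.3, -1.4]
finger_gap: 0.049
```

```bash
python3 -c "
from h import *
go(.611,.331,.13,90)
from scipy.optimize import least_squares
"
```

```text
d [0.2532 0.0578 0.0027] rv [ 1.000e-02  3.000e-02 -8.828e+01] t 11.45 F [ 1.   0.3 -1.4] gap 0.049 p [0.5608 0.0761 0.1328] j [ 0.25  0.38 -0.56  1.65  0.22  1.17 -0.33]
```

Run:
```python
from h import *
m=load('top0'); i=cv2.imread('pics/top0.png').astype(float)
sub=lambda l,t:[k+(t-l[k])/(l[k+1]-l[k]) for k in range(len(l)-1) if (l[k]-t)*(l[k+1]-t)<0]
# patch: red+green channel brighter than rail; gilt/table edge: (R-B)
g=i[:,:,1]; t=(g[190:205,216:224].mean()+g[150:170,214:224].mean())/2
L=[];Rr=[];T=[];B=[]
for v in range(184,210):
    e=sub(g[v,206:232],t); L.append((206+e[0],v)); Rr.append((206+e[1],v))
for u in range(215,225):
    e=sub(g[172:222,u],t); T.append((u,172+e[0])); B.append((u,172+e[-1]))
for n,l in zip('LRTB',(L,Rr,T,B)):
    P=np.array([w(m,*q,.036) for q in l])[:,:2]
    print(n,np.median(P,0).round(4), 'slope',np.polyfit(P[:,0],P[:,1],1)[0] if n in'LR' else np.polyfit(P[:,1],P[:,0],1)[0])
d=i[:,:,2]-i[:,:,0]
E_=[];I_=[]
for v in range(152,270):
    r=d[v,226:245]; e=sub(r,25); 
    if e: E_.append(w(m,226+e[-1],v,.036)[:2])
E_=np.array(E_); p=np.polyfit(E_[:,0],E_[:,1],1); res=E_[:,1]-np.polyval(p,E_[:,0]); k=abs(res)<.003
p=np.polyfit(E_[k,0],E_[k,1],1); print('outer edge slope deg',np.degrees(np.arctan(p[0])),'y at x=.611',np.polyval(p,.611),res.std())
```

```text
L [0.6127 0.3616] slope 0.000789512297400101
R [0.6124 0.3498] slope -0.0029243864441072876
T [0.6574 0.3305] slope -0.006891701186510172
B [0.5659 0.3307] slope 0.021092610422508623
outer edge slope deg 0.22383470273785558 y at x=.611 0.2873060057621329 0.0002331063371794046
```

Call:
jog_arm:
  commands:
    - [0.12,0.03,0,0,0,-44,0]
    - [0.12,0.03,0,0,0,-44,0]
    - [0.12,0.03,0,0,0,-44,0]
    - [0.12,0.03,0,0,0,-44,0]
    - [0.12,0.03,0,0,0,-44,0]
    - [0.12,0.03,0,0,0,-44,0]
    - [0.12,0.03,0,0,0,-44,0]
    - [0.12,0.03,0,0,0,-44,0]

```text
time_s: 12.12
eef_pos: [0.5863, 0.1967, 0.1308]
ee_rot: [0.378, 0.926, -0.001, -0.001]
contact_force: [0.3, -0.7, -0.8]
finger_gap: 0.0491
```

```bash
python3 -c "
from h import *
go(.611,.331,.13,90)
"
```

```text
d [0.0764 0.1133 0.0007] rv [ -0.1   -0.17 -44.4 ] t 12.1167 F [ 0.3 -0.7 -0.8] gap 0.0491 p [0.5863 0.1967 0.1308] j [ 0.13  0.54 -0.72  1.5   0.36  1.25  0.17]
```

Call:
jog_arm:
  commands:
    - [0.077,0.114,0,0,0,-44.6,0]
    - [0.077,0.114,0,0,0,-44.6,0]
    - [0.077,0.114,0,0,0,-44.6,0]
    - [0.077,0.114,0,0,0,-44.6,0]
    - [0.077,0.114,0,0,0,-44.6,0]
    - [0.077,0.114,0,0,0,-44.6,0]
    - [0.077,0.114,0,0,0,-44.6,0]
    - [0.077,0.114,0,0,0,-44.6,0]

```text
time_s: 12.78
eef_pos: [0.6114, 0.3322, 0.1316]
ee_rot: [-0.002, 1.0, -0.0, -0.001]
contact_force: [0.6, -0.5, 0.0]
finger_gap: 0.0493
```

Call:
jog_arm:
  commands:
    - [0,0,0.02,0,0,0,0]
    - [0,0,0.04,0,0,0,0]
    - [0,0,0.055,0,0,0,0]
    - [0,0,0.065,0,0,0,0]
    - [0,0,0.065,0,0,0,0]

```text
time_s: 13.2
eef_pos: [0.6105, 0.3312, 0.0647]
ee_rot: [-0.002, 1.0, -0.001, -0.002]
contact_force: [-0.6, -1.1, -2.2]
finger_gap: 0.0491
```

```bash
python3 -c "
from h import *
go(.6115,.3315,.039,90.25)
snap('scene','sc5'); crop('sc5','c7',380,180,580,330,4)
"
```

```text
d [-0.0011  0.0004  0.0257] rv [-0.15 -0.22 -0.03] t 13.2 F [-0.6 -1.1 -2.2] gap 0.0491 p [0.6105 0.3312 0.0647] j [-0.06  0.79 -0.81  1.32  0.57  1.27  0.69]
```

View pics/c7.png

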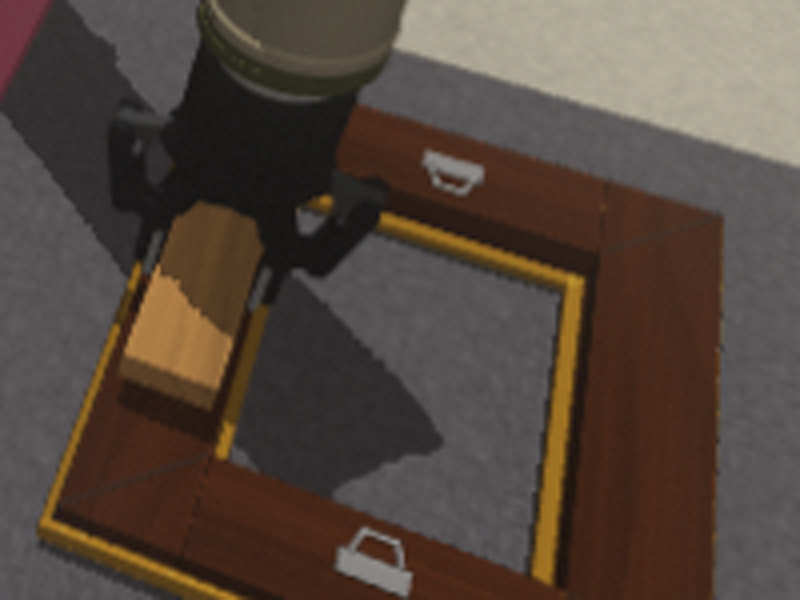

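```bash
python3 -c "
from h import *
m=load('sc5')
for u,v,z in((122,364,.0816),(214,391,.0816),(122,386,.0616),(212,410,.0616),(234,343,.0816)):
    print(w(m,380+u/4-.37,180+v/4-.37,z))"
```

```text
[0.69493363 0.30738625 0.0816    ]
[0.69046661 0.3533135  0.0816    ]
[0.69295699 0.31062533 0.0616    ]
[0.6868854 0.3559969 0.0616   ]
[0.65676503 0.35572815 0.0816    ]
```

Call:
jog_arm:
  commands:
    - [-0.001,0,0.008,0,0,0,0]
    - [-0.001,0,0.014,0,0,0,0]
    - [-0.001,0,0.018,0,0,0,0]
    - [-0.001,0,0.021,0,0,0,0]
    - [-0.001,0,0.023,0,0,0,0]
    - [-0.001,0,0.0245,0,0,0,0]
    - [-0.001,0,0.0245,0,0,0,0]

```text
time_s: 13.83
eef_pos: [0.6126, 0.3325, 0.0432]
ee_rot: [-0.003, 1.0, -0.0, -0.0]
contact_force: [-0.3, 0.3, -1.1]
finger_gap: 0.0491
```

```bash
python3 -c "
from h import *
go(.6115,.3315,.039,90.25)"
```

```text
d [ 0.0012 -0.001   0.0042] rv [-0.   -0.01  0.07] t 13.8333 F [-0.3  0.3 -1.1] gap 0.0491 p [0.6126 0.3325 0.0432] j [-0.06  0.82 -0.8   1.33  0.59  1.23  0.68]
```

Call:
jog_arm:
  commands:
    - [0.001,-0.001,0.0015,0,0,0,0]
    - [0.001,-0.001,0.0025,0,0,0,0]
    - [0.001,-0.001,0.0035,0,0,0,0]
    - [0.001,-0.001,0.0042,0,0,0,0]
    - [0.001,-0.001,0.0042,0,0,0,0]

```text
time_s: 14.25
eef_pos: [0.6118, 0.3315, 0.0393]
ee_rot: [-0.003, 1.0, 0.0, 0.0]
contact_force: [0.3, -1.2, -1.3]
finger_gap: 0.0489
```

Call:
jog_arm:
  commands:
    - [0,0,0.0005,0,0,0,0]
    - [0,0,0.001,0,0,0,0]
    - [0,0,0.001,0,0,0,0]

```text
time_s: 14.5
eef_pos: [0.6118, 0.3316, 0.0392]
ee_rot: [-0.003, 1.0, 0.0, 0.0]
contact_force: [-2.9, -2.7, 5.8]
finger_gap: 0.0491
```

Contact at about 6 N, so I release and withdraw.

Call:
jog_arm:
  commands:
    - [0,0,0,0,0,0,0.7]
    - [0,0,0,0,0,0,0.8]
    - [0,0,0,0,0,0,1]
    - [0,0,-0.005,0,0,0,1]
    - [0,0,-0.03,0,0,0,1]
    - [0,0,-0.07,0,0,0,1]
    - [0,0,-0.11,0,0,0,1]
    - [0,0,-0.15,0,0,0,1]

```text
time_s: 15.17
eef_pos: [0.6113, 0.3314, 0.1901]
ee_rot: [-0.003, 1.0, 0.0, -0.0]
contact_force: [0.6, 0.1, 0.2]
finger_gap: 0.0852
```

Call:
jog_arm:
  commands:
    - [0.04,0.04,0,0,0,0,1]
    - [0.06,0.08,0,0,0,0,1]
    - [0.06,-0.12,0,0,0,0,1]
    - [0.06,-0.16,0,0,0,0,1]
    - [0.06,-0.2,0,0,0,0,1]
    - [0.06,-0.24,0,0,0,0,1]
    - [0.06,-0.25,0,0,0,0,1]
    - [0.06,-0.25,0,0,0,0,1]

```text
time_s: 15.83
eef_pos: [0.5538, 0.1447, 0.1885]
ee_rot: [-0.003, 1.0, -0.0, 0.0]
contact_force: [1.0, 0.2, 0.3]
finger_gap: 0.0855
```

```bash
python3 -c "
from h import *
s=robot.read_state();print(s['time_s'],s['eef_pos'])
snap('top','top4');snap('scene','sc6')
i=cv2.imread('pics/top4.png')[138:284,115:245];j=cv2.imread('pics/sc6.png')
o=np.zeros((600,800,3),np.uint8)
o[:584,:520]=cv2.resize(i,(520,584),interpolation=2); 
o[:300,520:800]=cv2.resize(j[110:260,170:310],(280,300),interpolation=2)
o[300:600,520:800]=cv2.resize(j[180:330,380:520],(280,300),interpolation=2)
cv2.imwrite('pics/c8.png',o)"
```

```text
15.8333 [0.5537905  0.14469149 0.18853246]
```

View pics/c8.png

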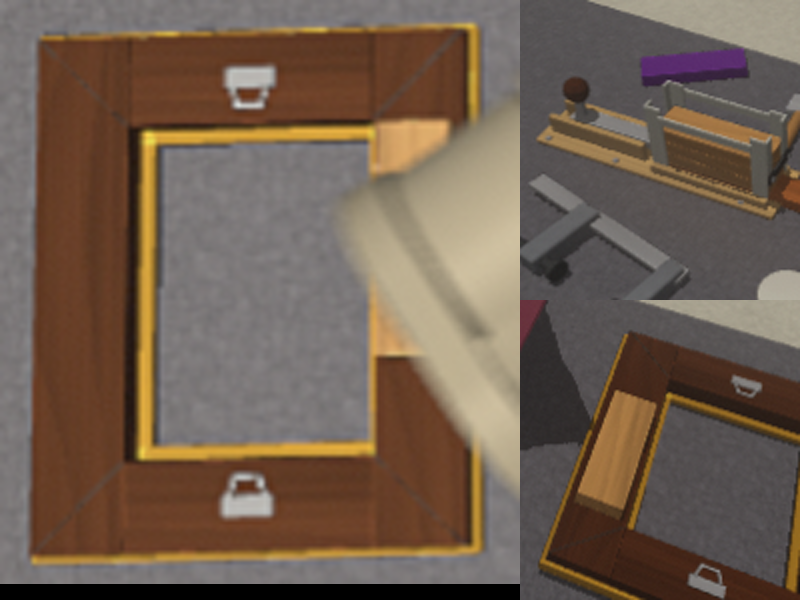

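The block lies along the rail. The arm still hides part of it in the top view, so I move clear and measure it.

Call:
jog_arm:
  commands:
    - [0,-0.04,-0.02,0,0,0,1]
    - [0,-0.08,-0.03,0,0,0,1]
    - [0,-0.12,-0.03,0,0,0,1]
    - [0,-0.16,-0.03,0,0,0,1]
    - [0,-0.2,-0.03,0,0,0,1]
    - [0,-0.24,-0.03,0,0,0,1]
    - [0,-0.24,-0.03,0,0,0,1]
    - [0,-0.24,-0.03,0,0,0,1]

```text
time_s: 16.6
eef_pos: [0.5554, -0.0969, 0.2181]
ee_rot: [0.0, 1.0, -0.0, -0.0]
contact_force: [0.5, 1.4, 0.2]
finger_gap: 0.0856
```

```bash
python3 -c "
from h import *
s=robot.read_state();print(s['time_s'],s['eef_pos'],s['contact_force'])
snap('top','top5'); crop('top5','c9',185,140,255,240,6)"
```

```text
16.6 [ 0.55539302 -0.09694372  0.21811119] [0.48257056 1.35733681 0.18093967]
```

View pics/c9.png

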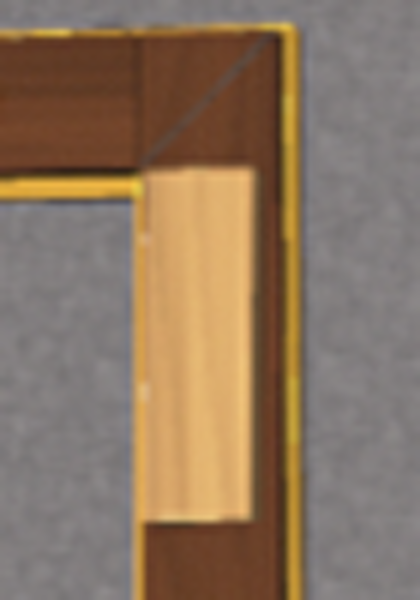

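Run:
```python
from h import *
m=load('top5')
P=np.array([w(m,185+u/6-.42,140+v/6-.42,.056)[:2] for u,v in((144,168),(252,167),(253,521),(146,522))])
print(P.round(4),P.mean(0)); print('yaw sides',np.degrees(np.arctan2(P[1,1]-P[2,1],P[1,0]-P[2,0])),np.degrees(np.arctan2(P[0,1]-P[3,1],P[0,0]-P[3,0])))
for q in px(m,[[.6117+a,.3316+b,.056] for a,b in((.08,.025),(.08,-.025),(-.08,-.025),(-.08,.025))]): print(((q-[185,140]+.42)*6).round(0))
E=[]
# rail dark/gilt outer edge line slope, crop reading (285,40)->(288,598)
for u,v in((278,45),(284,598),(137,200),(138,598)): E.append(w(m,185+u/6-.42,140+v/6-.42,.036)[:2])
print(np.array(E).round(4))
```

```text
[[0.6899 0.3548]
 [0.6891 0.3056]
 [0.5283 0.3057]
 [0.529  0.3539]] [0.60906793 0.33002071]
yaw sides -0.05887435388697616 0.3248928287303119
[140. 164.]
[250. 161.]
[251. 513.]
[140. 516.]
[[0.7499 0.2984]
 [0.4934 0.2969]
 [0.6787 0.3642]
 [0.495  0.3637]]
```

```bash
python3 -c "
from h import *
print(robot.close_job())"
```

```text
the job is handed in; nothing more can be done
None
```

The block is on the frame rail over the patch and the job is handed in, after 16.6 s of robot time.

- **What I did:** I pinched the knob and pushed the slide fully in, then eased it home. I drew the bottom block straight out along the tongue, regripped it at its middle, turned it and lowered it onto the rail. The downward force at touch was about 6 N. Then I opened the fingers and moved the arm clear.
- **Magazine:** In the last pictures of it, the three remaining blocks sit level on the floor rail and the slide is home.
- **Placement:** The block lies flat. It is square with the rail to within about 0.3°. Its measured centre is about 2.5 mm short of the patch centre along the rail and about 1.5 mm off across it. I judged that close enough and did not nudge it.
- **Disagreements:** One close view just before lowering suggested the block was skewed by 4–8°. Its own edges contradicted each other, and the final top view did not confirm it. My first pinch on the knob was about 8 mm too far back, so I redid it.

The pink and purple bars were left alone.

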